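Route the air to the blue outlet

TASK

The little air manifold is bolted to the bench with its supply valve shut. Using a finger only to push, swing the black selector pointer round until its white tip stands over the middle of the blue outlet, and only then push the red valve lever a quarter turn, fully open, so that it lies in line with the supply pipe. Push gently, do not grip or force the levers, and leave the tin, the mixing cup and the air cap where they stand.

Things in the scene. Friction and masses are not known exactly. Their poses are not given: they have to be found in the camera images.
- manifold: aluminium base plate, 200 x 370 x 8 mm, bolted to the bench, carrying selector, valve and outlets. Origin on the bench top, 40 mm beyond (in +x of its frame) the line through the two pivots; x points away from the robot at yaw 0, y to its left, z up. The supply pipe runs along its y axis, from the inlet at the right through the valve to the selector.
- selector_axis (a point): point on the upright pivot of the selector pointer, at mid-height of the pointer arm, 57 mm above the bench, at (-40, 75) mm in the manifold frame. The round hub there is 44 mm across (54 mm across below the arm) and its nut tops out 79 mm above the bench.
- selector_tip (a point): the white point of the selector pointer, 115 mm from its pivot. The pointer is a level black bar, 14 mm wide and 14 mm high (50 to 64 mm above the bench), free on both sides from 30 to 95 mm from the pivot, then a tapering white tip.
- selector (a joint): angle of the pointer, rad: 0 when it points along the manifold's +x, growing anticlockwise seen from above; stops at -1.3 and 1.3. No detents: it turns against friction (about 2 N of push 70 mm from the pivot) and stays where it is left.
- outlet_blue_top (a point): top centre, 42 mm above the bench, of the outlet with the blue collar (collar 38 mm across). The three outlets stand upright 115 mm from the selector pivot, at -0.9, 0 and 0.9 rad of the pointer; which colour is at which place changes. The pointer passes 8 mm above them.
- outlet_yellow_top (a point): the same for the outlet with the yellow collar.
- outlet_orange_top (a point): the same for the outlet with the orange collar.
- valve_axis (a point): point on the upright pivot of the red valve lever, at mid-height of the lever, 57 mm above the bench, at (-40, -125) mm in the manifold frame, 200 mm to the right of the selector pivot.
- valve_tip (a point): rounded outer end of the red valve lever, 110 mm from its pivot. The lever is a level bar, 16 mm wide and 14 mm high (50 to 64 mm above the bench), with a 22 mm round end.
- valve (a joint): angle of the red lever, rad: 0 = shut, lever across the pipe, pointing along the manifold's +x; grows clockwise seen from above to 1.571 = fully open, at a rigid stop, lever over the pipe, pointing along the manifold's -y (right, away from the selector). Friction as on the selector; it stays where it is left.
- sample_tin_0: bystander: closed round paint tin, 67 mm across, 73 mm high, loose in front of the manifold. Origin at the centre of its underside.
- mixing_cup_1: bystander: clear mixing cup with pink paint, 75 mm across, 86 mm high, loose at the left front of the manifold. Origin at the centre of its underside.
- air_cap: bystander: small brass and silver spray-gun air cap, 30 mm across, 24 mm high, loose at the right of the manifold. Origin at the centre of its underside.

How it is judged:
On the way, in this order (a step that is already met when the one before it is completed fails the run):
1. the pointer's tip rests over the blue outlet while the valve is still shut (horizontal distance between selector_tip and outlet_blue_top below 0.014 m and value of joint valve below 0.35 rad and velocity of joint selector between -0.05 and 0.05 rad/s), for 0.3 s.
2. the red lever is fully open, the pointer still on blue (horizontal distance between selector_tip and outlet_blue_top below 0.014 m and value of joint valve above 1.4 rad), for 0.2 s.
At the end, for the whole second after the job is handed in: The pointer's tip is within 14 mm (level distance) of the centre of the blue outlet, the valve lever is open to within 0.17 rad of its stop, both are at rest, and the tin, the cup and the air cap stand within 20 mm of where they were, upright (all of step 2 and velocity of joint selector between -0.05 and 0.05 rad/s and velocity of joint valve between -0.05 and 0.05 rad/s and not (distance of sample_tin_0 from where it was at the start of the episode above 0.02 m or angle between sample_tin_0's own z axis and vertical above 0.3 rad) and not (distance of mixing_cup_1 from where it was at the start of the episode above 0.02 m or angle between mixing_cup_1's own z axis and vertical above 0.3 rad) and not (distance of air_cap from where it was at the start of the episode above 0.02 m or angle between air_cap's own z axis and vertical above 0.3 rad)); the robot touches nothing.
It fails at once if the valve is opened (beyond 0.35 rad) while the pointer is off the blue outlet (tip more than 20 mm from its centre) (value of joint valve above 0.35 rad and horizontal distance between selector_tip and outlet_blue_top above 0.02 m).
It fails at once if the pointer is gripped or forced (more than 35 N on it) (contact force between the fingers and selector above 35 N).
It fails at once if the valve lever is gripped or forced (more than 35 N on it) (contact force between the fingers and valve above 35 N).
It fails at once if the tin, the mixing cup or the air cap is lifted, shoved more than 20 mm or tipped ((distance of sample_tin_0 from where it was at the start of the episode above 0.02 m or angle between sample_tin_0's own z axis and vertical above 0.3 rad) or (distance of mixing_cup_1 from where it was at the start of the episode above 0.02 m or angle between mixing_cup_1's own z axis and vertical above 0.3 rad) or (distance of air_cap from where it was at the start of the episode above 0.02 m or angle between air_cap's own z axis and vertical above 0.3 rad)).
It also fails if it takes over 45 s, if anything falls off the work surface, if the arm or the gripper's body presses on something with over 40 N, if the wrist force passes 120 N, or if a joint passes its speed limit or range.

ROBOT

A 6-joint arm with a two-finger parallel gripper is mounted at the origin on a cart in front of the work surface, level with it; the furniture and walls round the work are solid. World frame = base frame: x ahead of the robot, y to its left, z up, the work surface at z = 0. Lengths are in m, angles in rad, forces in N, time in s.
With the tool pointing down it reaches from about 0.375 to 0.75 m from the base axis. Payload 9 kg.
Tool frame: the origin (TCP) lies on the centre line of the jaws, within the pads' length; the fingertips stand 8 mm ahead of it and the grasp point (between the pads) lies 11 mm behind it; z points along the fingers, y is the direction in which the jaws open and shut (so a half turn about z gives the same grasp; the last joint's range is limited). The gripper opens to 85 mm and grips with 20 to 120 N. Pads are 22 mm wide; open, the fingers measure 114 mm over their backs; the gripper's body (76 mm by 85 mm) begins 54 mm behind the grasp point. The pads swing forward as they close: fully open they stand 13 mm farther back than shut.
Start: joints at [-1.515, 0.104, 0.097, 1.564, 0, 1.353], TCP at [0.162, -0.578, 0.239] pointing down, gripper open.
Joint ranges: [-2.99, 2.99], [-0.84, 1.86], [-1.1, 1.16], [-1.84, 2.11], [-1.51, 1.56], [-3.14, 3.14]. Speed limits (rad/s): [2.22, 2.22, 2.57, 3.14, 3.14, 3.14].

INTERFACE

Orientations are given as a 3x3 rotation matrix whose columns are the frame's x, y, z axes.
In Python, from cell import bot, camera, camera_info, search_frame, landmark_of gives the robot as it stands.
- The arm moves only by the tool arm_command, never from a script. Its argument "moves" is a list of rows, each an object with "travel": the shift along the world's x, y, z in m, a list of three; "rotation": the turn, a rotation vector about the world's x, y, z in degrees, a list of three; "grip": the gripper command: -1 is fully open, 1 is shut, values between are in proportion. In form: [{"travel": [x, y, z], "rotation": [wx, wy, wz], "grip": grip}, ...]. A call has 1 to 5 rows; each row is the pose to reach, as a shift and turn from the pose commanded when the call began; what a row does not reach only later rows make up. A row lasts 1/8 s, in which the tool goes at most 62.5 mm and 10.7 degrees, less where a joint would pass 70% of its speed; a pose out of reach is approached as far as the arm can. A call with a gripper value outside its range is refused whole. The fingers move at their own pace and stop on an object; "newtons" is the grip in N (left out, the last holds). Time passes only in rows, so rows that repeat a pose let the fingers close. It gives the time, the measured TCP pose, the force and the opening at its end, in the units of the state.
- bot.observe(): the state, without advancing time (a new reading comes with each control period).
- camera(name): name is "side" or "top"; returns the picture (480x640x3 uint8, red, green, blue); there is no depth.
- camera_info(name): a dict with "camera_matrix" (3x3 intrinsics, pixels), "distortion" ([k1, k2, p1, p2, k3] as OpenCV has them; the pictures are not rectified), "origin" and "rotation" of the camera in the world. Camera axes: x right, y up, looking along -z (the intrinsics and any distortion apply to the point x, -y, -z); pixel columns grow to the right and rows downward; lengths in m; the calibration is good to about 2 mm. A picture is of the moment at which its call begins. camera_info takes no time and is no camera call.
- bot.job_done(): hands the job in, once; it reports no verdict.
Trained networks look in the newest picture that a camera, given by its name, has taken for a name from the list of things; names that differ only in an ending like _2 or _b are one class to them, and where a whole thing is asked for, a point or a joint stands for the part that bears it (a point fixed in the world has none). Each returns a list of dicts, best first, with "conf" (0 to 1); they miss things now and then, are a little off and sometimes report something else, mostly with a low value. They report only what shows in the picture. A call takes as long as a camera call.
- search_frame(target, camera): "rect" ([left, top, width, height] as shares, 0 to 1, of the picture: columns of its width, rows of its height, round what is visible of it).
- landmark_of(target, camera): "location" ([column, row] as shares, 0 to 1, of the picture: columns of its width, rows of its height: a listed point, or the origin of a listed thing).
The state is a dict: "time_s": time; "joint_positions": joint angles; "dq": joint speeds; "joint_efforts": joint torques, N m; "eef_pos": TCP position; "tool_rot": TCP orientation; "wrist_force": force on the tool from outside, world axes, zero at the start; "ft_torque": the same for the moment, N m; "opening": finger opening in m.
Only numpy, scipy, OpenCV 4.12 (cv2) and the standard library are available. Lean on these libraries where they do the work, as an engineer would, in place of code of your own. Each camera call takes 0.05 s, during which the arm holds its last target.

## Working session

There is one attempt and no reset: what is moved stays moved. The work goes in short steps, Python scripts to look and compute and a tool call to move; the robot and the scene stay as the last step left them, time stands still between calls to the robot, and variables do not carry over. Pictures are saved under pics/ and viewed, and the job is handed in when it is done.

Besides the shell and the picture viewer there is one more tool, called after "Emit:" by a JSON object that holds its "method" and its "body". arm_command: Moves the arm, as the interface text tells. Its arguments: {"type":"object","properties":{"moves":{"type":"array"},"newtons":{"type":"number"}},"required":["moves"]}

```bash
mkdir -p pics
cat > h.py <<'E'
import numpy as np, cv2
from cell import bot, camera, camera_info, search_frame, landmark_of
def ray(cam,px):
    i=camera_info(cam);K=np.array(i["camera_matrix"]);d=np.array(i["distortion"])
    u=cv2.undistortPoints(np.array([[px]],float),K,d)[0,0]
    v=np.array(i["rotation"])@np.array([u[0],-u[1],-1.]);return np.array(i["origin"]),v/np.linalg.norm(v)
def atz(cam,px,z):
    o,v=ray(cam,px);return o+v*(z-o[2])/v[2]
def tri(p1,p2):
    (o,v),(q,w)=ray("top",p1),ray("side",p2)
    s=np.linalg.lstsq(np.c_[v,-w],q-o,rcond=None)[0]
    a=o+s[0]*v;b=q+s[1]*w;return (a+b)/2,np.linalg.norm(a-b)
def save(c,n):
    im=camera(c);cv2.imwrite(f"pics/{n}.png",im[:,:,::-1]);return im
E
python3 - <<'E'
from h import *
save("top","t0");save("side","s0")
for n in ["selector_axis","selector_tip","outlet_blue_top","outlet_yellow_top","outlet_orange_top","valve_axis","valve_tip","sample_tin_0","mixing_cup_1","air_cap"]:
    P={}
    for c in ("top","side"):
        r=landmark_of(n,c)
        if r: P[c]=np.array(r[0]["location"])*[640,480]; print(n,c,P[c].round(1),round(r[0]["conf"],2),len(r))
    if len(P)==2:
        p,e=tri(P["top"],P["side"]);print("   ",p.round(4),round(e,4))
print(bot.observe())
E
```

```text
selector_axis top [273.8 236.4] 0.83 1
selector_axis side [309.6 270.6] 0.8 1
    [0.5503 0.0877 0.0542] 0.0083
selector_tip top [303.7 189. ] 0.93 1
selector_tip side [264.8 238.2] 0.86 1
    [0.6529 0.0325 0.0587] 0.0049
outlet_blue_top top [225.8 205.1] 0.71 1
outlet_blue_top side [255.3 307.6] 0.94 3
    [0.6127 0.1871 0.0419] 0.0099
outlet_yellow_top top [268.4 181.6] 0.74 1
outlet_yellow_top side [250.  269.5] 0.7 1
    [0.6629 0.1026 0.0388] 0.0119
outlet_orange_top top [313.9 199.7] 0.53 1
outlet_orange_top side [280.7 238.3] 0.5 1
    [0.6319 0.0109 0.0473] 0.0007
valve_axis top [373.1 229.2] 0.87 1
valve_axis side [324.1 206.2] 0.84 1
    [ 0.5766 -0.1072  0.0558] 0.0075
valve_tip top [367.6 176.9] 0.73 1
valve_tip side [278.5 202.5] 0.69 1
    [ 0.6803 -0.097   0.0511] 0.0002
sample_tin_0 top [319.6 291.3] 0.73 2
sample_tin_0 side [375.4 267.5] 0.67 1
    [ 0.4466 -0.0053  0.0079] 0.0048
mixing_cup_1 top [230.2 282.5] 0.7 2
mixing_cup_1 side [340.5 343.8] 0.79 3
    [ 0.4624  0.1803 -0.0043] 0.0021
air_cap top [402.8 183.3] 0.69 1
air_cap side [291.3 200.3] 0.41 1
    [ 0.682  -0.1773  0.0038] 0.003
{'time_s': 1.1, 'joint_positions': array([-1.51469051e+00,  1.04100990e-01,  9.72869803e-02,  1.56391962e+00,
       -1.78508710e-05,  1.35306846e+00]), 'dq': array([ 1.25509801e-03,  7.13481371e-05, -8.38136633e-05, -8.20017633e-05,
        1.23753170e-03,  8.60302188e-04]), 'joint_efforts': array([ 1.68536422e-03, -5.56776023e+01,  5.03766632e+01,  1.08088854e-03,
       -3.11890835e-04, -8.78719305e-06]), 'eef_pos': array([ 0.16224332, -0.57766382,  0.23932293]), 'tool_rot': array([[ 9.62741255e-01,  2.70424252e-01, -1.43071594e-05],
       [ 2.70424251e-01, -9.62741253e-01, -6.35958324e-05],
       [-3.09719480e-05,  5.73573286e-05, -9.99999998e-01]]), 'wrist_force': array([-0.73766443,  0.37876866,  0.14606677]), 'ft_torque': array([0.03313584, 0.01447292, 0.00189682]), 'opening': 0.08557035198230167}
```

View pics/t0.png

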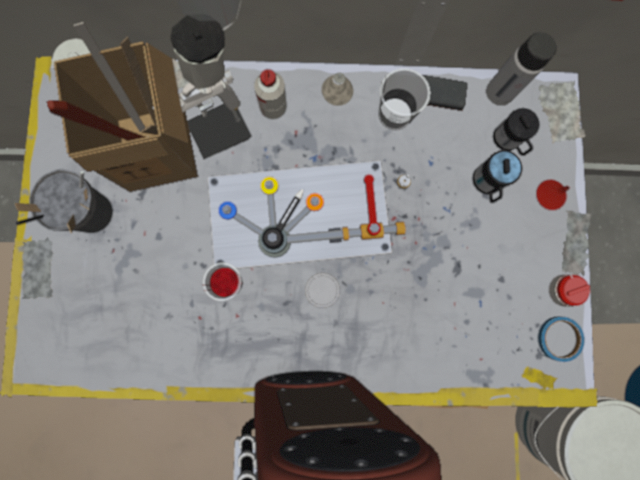

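View pics/s0.png

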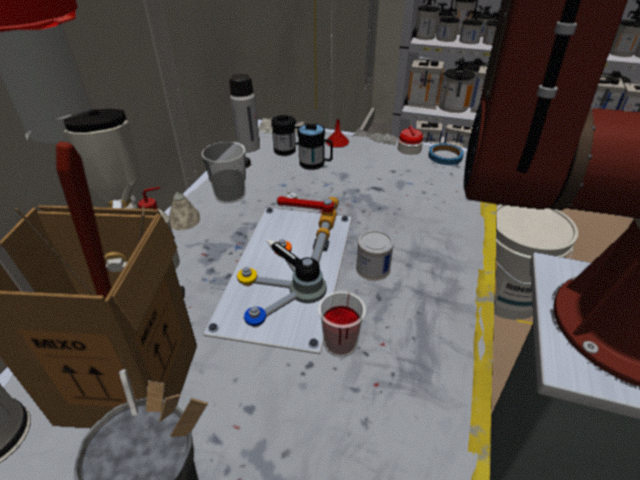

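The top view shows blue at (228,210), yellow (269,186) and orange (315,202). The pointer tip is at (300,192), between yellow and orange, and its hub is at (273,238). The shut valve lever runs from (375,229) to (369,178), with the air cap at (404,181). So blue is the +0.9 outlet. I'll fit the manifold pose to all the points jointly.

```bash
cat > fit.py <<'E'
from h import *
from scipy.optimize import least_squares
def proj(c,p):
    i=camera_info(c);R=np.array(i["rotation"]);q=R.T@(np.array(p)-i["origin"])
    return cv2.projectPoints(np.array([[q[0],-q[1],-q[2]]]),np.zeros(3),np.zeros(3),np.array(i["camera_matrix"]),np.array(i["distortion"]))[0].ravel()
def model(s):
    x,y,w,a,v=s; A=np.array([-.04,.075]);V=np.array([-.04,-.125]);u=lambda t:np.array([np.cos(t),np.sin(t)])
    m={"selector_axis":(*A,.057),"selector_tip":(*(A+.115*u(a)),.057),"outlet_blue_top":(*(A+.115*u(.9)),.042),"outlet_yellow_top":(*(A+.115*u(0)),.042),"outlet_orange_top":(*(A+.115*u(-.9)),.042),"valve_axis":(*V,.057),"valve_tip":(*(V+.11*u(-v)),.057)}
    R=np.array([[np.cos(w),-np.sin(w)],[np.sin(w),np.cos(w)]])
    return {k:np.r_[R@p[:2]+[x,y],p[2]] for k,p in m.items()}
def fit(reps=1,pr=False):
    ob=[]
    for _ in range(reps):
        for c in ("top","side"):
            camera(c)
            for n in model(np.zeros(5)):
                r=landmark_of(n,c)
                if r and r[0]["conf"]>.3: ob.append((n,c,np.array(r[0]["location"])*[640,480]))
    def f(s):
        m=model(s);return np.concatenate([proj(c,m[n])-p for n,c,p in ob])
    r=least_squares(f,[.6,0,.1,-.5,0],loss="soft_l1",f_scale=1.5)
    if pr:
        for (n,c,p),e in zip(ob,f(r.x).reshape(-1,2)):print(n,c,e.round(1))
    return r.x
if __name__=="__main__":
    s=fit(1,True);print(s.round(4))
    for k,p in model(s).items():print(k,p.round(4))
    np.save("s.npy",s)
E
python3 fit.py
```

```text
selector_axis top [-0.2  2.7]
selector_tip top [-1.5 -1.1]
outlet_blue_top top [0.5 1. ]
outlet_yellow_top top [0.7 2.8]
outlet_orange_top top [-0.2 -0. ]
valve_axis top [-1.  -3.3]
valve_tip top [ 0.2 -2.2]
selector_axis side [-3.5 -0.5]
selector_tip side [ 1.1 -4.3]
outlet_yellow_top side [-2.9 -0.7]
outlet_orange_top side [-0.1 -0.3]
valve_axis side [4.3 0.5]
valve_tip side [2.6 2.3]
[ 0.5981  0.0181  0.1088 -0.6441  0.0125]
selector_axis [0.5502 0.0883 0.057 ]
selector_tip [0.6491 0.0296 0.057 ]
outlet_blue_top [0.6115 0.1856 0.042 ]
outlet_yellow_top [0.6645 0.1008 0.042 ]
outlet_orange_top [0.6311 0.0065 0.042 ]
valve_axis [ 0.5719 -0.1105  0.057 ]
valve_tip [ 0.6814 -0.0999  0.057 ]
```

Run:
```python
from fit import *
im=save("top","t1");s=np.load("s.npy")
big=cv2.resize(im[150:280,195:415],None,fx=3.6,fy=3.6,interpolation=cv2.INTER_CUBIC)
for k,p in model(s).items():
    q=(proj("top",p)-[195,150]+.5)*3.6;cv2.circle(big,tuple(int(v) for v in q),4,(0,255,0),1)
cv2.imwrite("pics/c1.png",big[:,:,::-1])
R=np.array([[np.cos(s[2]),-np.sin(s[2])],[np.sin(s[2]),np.cos(s[2])]])
im=camera("side")
big=cv2.resize(im[180:360,190:370],None,fx=3.3,fy=3.3,interpolation=cv2.INTER_CUBIC)
for k,p in model(s).items():
    q=(proj("side",p)-[190,180]+.5)*3.3;cv2.circle(big,tuple(int(v) for v in q),4,(0,255,0),1)
cv2.imwrite("pics/c2.png",big[:,:,::-1])
```

```text
(no output)
```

View pics/c1.png

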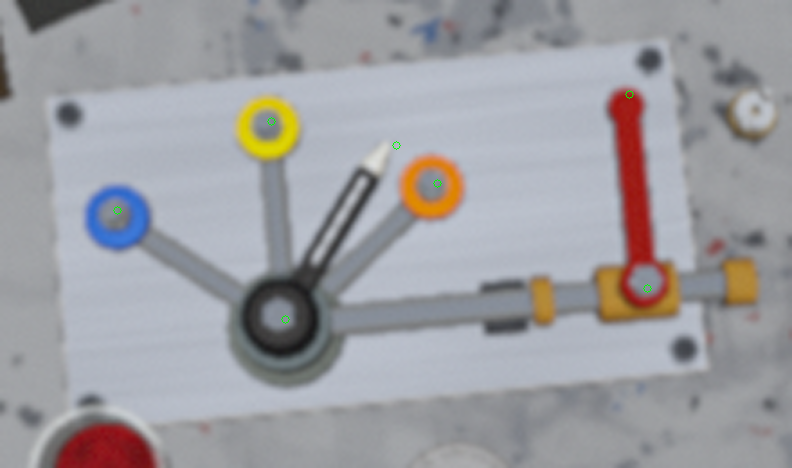

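View pics/c2.png

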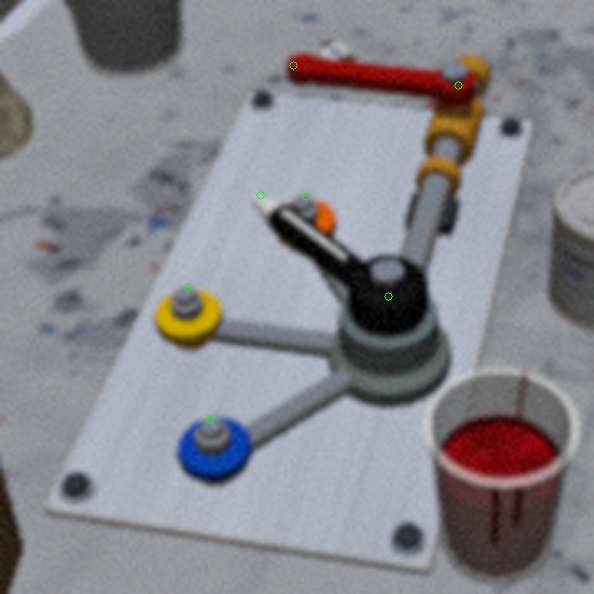

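Overlay agrees in the top view to about 1–2 px, but the side view is about 3 px off. I'll refine with hand-picked pixels from these crops.

```bash
cat > fit2.py <<'E'
from fit import *
T={"outlet_blue_top":(116,213),"outlet_yellow_top":(267,124),"outlet_orange_top":(432,184),"selector_tip":(387,143),"nut":(279,313),"vnut":(645,279)}
S={"outlet_blue_top":(211,424),"outlet_yellow_top":(186,293),"outlet_orange_top":(304,203),"selector_tip":(261,204),"nut":(389,266)}
def mod(s):
    m=model(s);m["nut"]=m["selector_axis"]+[0,0,.022];m["vnut"]=m["valve_axis"]+[0,0,.015];return m
ob=[(n,"top",np.array(p)/3.6+[195,150]-.5) for n,p in T.items()]+[(n,"side",np.array(p)/3.3+[190,180]-.5) for n,p in S.items()]
for sel in (("top",),("side",),("top","side")):
    o=[x for x in ob if x[1] in sel]
    f=lambda s:np.concatenate([proj(c,mod(s)[n])-p for n,c,p in o]+[[.001*s[4]]])
    r=least_squares(f,[.6,0,.1,-.5,0]);print(sel,r.x.round(4));print(f(r.x)[:-1].reshape(-1,2).round(1).tolist())
np.save("s.npy",r.x)
for k,p in mod(r.x).items():print(k,p.round(4))
for n in("outlet_blue_top","outlet_yellow_top","outlet_orange_top","selector_tip","nut"):
    a=[x[2] for x in ob if x[0]==n];print(n,tri(*a))
for n,z,px in(("tin",.073,(322,290)),("cup",.086,(222,281)),("cap",.024,(404,181))):print(n,atz("top",px,z))
E
python3 fit2.py
```

```text
('top',) [ 0.5987  0.0205  0.1207 -0.6216  0.    ]
[[-0.9, 0.1], [-0.2, -0.5], [0.2, -0.5], [0.1, -0.2], [0.0, 0.6], [0.8, 0.4]]
('side',) [ 0.5973  0.0214  0.1181 -0.6372  0.    ]
[[0.4, 0.4], [0.2, 0.1], [0.3, -0.7], [-0.7, -1.3], [-0.2, 1.2]]
('top', 'side') [ 0.5982  0.0207  0.1214 -0.6304  0.    ]
[[-1.0, 0.3], [-0.4, -0.2], [0.0, -0.3], [0.4, 0.2], [-0.1, 0.8], [0.6, 0.6], [0.3, 0.0], [0.0, -0.2], [-0.1, -0.9], [-1.3, -1.3], [-0.4, 0.8]]
selector_axis [0.5494 0.0903 0.057 ]
selector_tip [0.6498 0.0343 0.057 ]
outlet_blue_top [0.6095 0.1884 0.042 ]
outlet_yellow_top [0.6636 0.1042 0.042 ]
outlet_orange_top [0.6313 0.0096 0.042 ]
valve_axis [ 0.5736 -0.1082  0.057 ]
valve_tip [ 0.6828 -0.0949  0.057 ]
nut [0.5494 0.0903 0.079 ]
vnut [ 0.5736 -0.1082  0.072 ]
outlet_blue_top (array([0.61081553, 0.18678485, 0.03984718]), np.float64(0.00043682573641014793))
outlet_yellow_top (array([0.66368916, 0.1036486 , 0.04089359]), np.float64(0.0005861829552020949))
outlet_orange_top (array([0.63128757, 0.00956443, 0.0395946 ]), np.float64(9.160514275241811e-05))
selector_tip (array([0.64909203, 0.03468247, 0.05463032]), np.float64(0.0035897625162352757))
nut (array([0.5498794 , 0.08981664, 0.08052715]), np.float64(0.0020372853428821066))
tin [ 0.45057119 -0.00821921  0.073     ]
cup [0.46328693 0.18136522 0.086     ]
cap [ 0.68053022 -0.17630186  0.024     ]
```

The fit is consistent: residuals are about 1 px, heights come out near 40 mm for the outlets and 80 mm for the nut, and yaw is 0.121. Next I'll compute the waypoints.

```bash
cat > wp.py <<'E'
from h import *
s=np.load("s.npy");R=np.array([[np.cos(s[2]),-np.sin(s[2])],[np.sin(s[2]),np.cos(s[2])]])
P=R@[-.04,.075]+s[:2];V=R@[-.04,-.125]+s[:2]
def sel(th,d,r=.065): return P+r*np.array([np.cos(th),np.sin(th)])+d*np.array([np.sin(th),-np.cos(th)])
def val(th,d,r=.07): return V+r*np.array([np.cos(th),np.sin(th)])+d*np.array([-np.sin(th),np.cos(th)])
def now():
    o=bot.observe();t=o["tool_rot"];return o["eef_pos"],np.degrees(np.arctan2(t[1,0],t[0,0])),o
E
python3 - <<'E'
from wp import *
p,y,o=now();print(p.round(4),y)
a=sel(-.509,.032);print(a,"shift",a-p[:2],"turn",np.degrees(-.509+np.pi/2)-y)
E
```

```text
[ 0.1623 -0.5777  0.2393] 15.690524298591324
[0.59059123 0.0307058 ] shift [0.42833056 0.60836989] turn 45.145923929249776
```

Emit:
{"method": "arm_command", "body": {"moves": [{"travel": [0.035,0.05,0],"rotation": [0,0,5],"grip": 1},{"travel": [0.07,0.1,0],"rotation": [0,0,10],"grip": 1},{"travel": [0.105,0.15,0],"rotation": [0,0,15],"grip": 1},{"travel": [0.14,0.2,0],"rotation": [0,0,20],"grip": 1},{"travel": [0.175,0.25,0],"rotation": [0,0,25],"grip": 1}], "newtons": 20}}

```text
time_s: 2.62
eef_pos: [0.3381, -0.3261, 0.2395]
tool_rot: [[0.757, 0.654, 0.001], [0.654, -0.757, -0.001], [-0.0, 0.001, -1.0]]
wrist_force: [1.7, 0.3, 0.5]
opening: 0.0001
```

Emit:
{"method": "arm_command", "body": {"moves": [{"travel": [0.035,0.05,0],"rotation": [0,0,5],"grip": 1},{"travel": [0.07,0.1,0],"rotation": [0,0,10],"grip": 1},{"travel": [0.105,0.15,0],"rotation": [0,0,15],"grip": 1},{"travel": [0.14,0.2,0],"rotation": [0,0,20],"grip": 1},{"travel": [0.175,0.25,0],"rotation": [0,0,20],"grip": 1}]}}

```text
time_s: 3.25
eef_pos: [0.5132, -0.0758, 0.2396]
tool_rot: [[0.488, 0.873, 0.001], [0.873, -0.488, -0.001], [-0.0, 0.001, -1.0]]
wrist_force: [0.4, -1.4, 0.8]
opening: -0.0002
```

Emit:
{"method": "arm_command", "body": {"moves": [{"travel": [0.03,0.04,0],"rotation": [0,0,0],"grip": 1},{"travel": [0.06,0.08,-0.02],"rotation": [0,0,0],"grip": 1},{"travel": [0.078,0.108,-0.06],"rotation": [0,0,0],"grip": 1},{"travel": [0.078,0.108,-0.11],"rotation": [0,0,0],"grip": 1},{"travel": [0.078,0.108,-0.11],"rotation": [0,0,0],"grip": 1}]}}

```text
time_s: 3.88
eef_pos: [0.5874, 0.0312, 0.1253]
tool_rot: [[0.489, 0.872, -0.007], [0.872, -0.489, 0.001], [-0.003, -0.007, -1.0]]
wrist_force: [-0.7, -0.1, 0.4]
opening: -0.0001
```

Run:
```python
from wp import *
p,y,o=now();print(p.round(4),y,o["opening"],o["time_s"],o["wrist_force"].round(1),o["joint_positions"].round(2))
a=sel(-.509,.032);print("shift",a-p[:2],"turn",np.degrees(-.509+np.pi/2)-y)
im=save("side","s2");cv2.imwrite("pics/s2c.png",cv2.resize(im[100:360,180:400],None,fx=2.3,fy=2.3,interpolation=cv2.INTER_CUBIC)[:,:,::-1])
```

```text
[0.5874 0.0312 0.1253] 60.7284902763372 -0.00013605879241218772 3.875 [-0.7 -0.1  0.4] [-0.17  0.09 -0.13  1.36 -0.    1.91]
shift [ 0.00319855 -0.00046148] turn 0.10795795150390575
```

View pics/s2c.png

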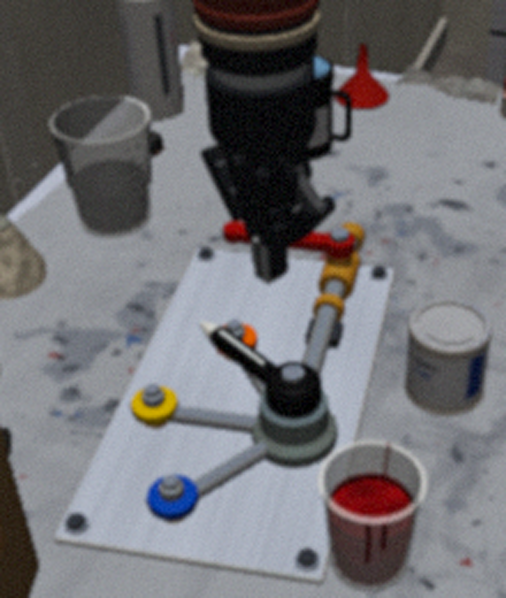

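The shut fingers' bottom end shows at crop (271,278), which is picture (298,221). I'll check the tip height.

Run:
```python
from fit import *
for z in (.105,.117,.125):print(z,(proj("side",[.5874,.0312,z])-[180,100])*2.3)
```

```text
0.105 [270.47806046 287.86304583]
0.117 [269.92288255 275.68892532]
0.125 [269.54689889 267.44338011]
```

Emit:
{"method": "arm_command", "body": {"moves": [{"travel": [0.003,0,-0.03],"rotation": [0,0,0],"grip": 1},{"travel": [0.003,0,-0.06],"rotation": [0,0,0],"grip": 1},{"travel": [0.003,0,-0.07],"rotation": [0,0,0],"grip": 1},{"travel": [0.003,0,-0.07],"rotation": [0,0,0],"grip": 1}]}}

```text
time_s: 4.42
eef_pos: [0.5939, 0.0299, 0.061]
tool_rot: [[0.49, 0.872, 0.001], [0.872, -0.49, -0.0], [0.0, 0.001, -1.0]]
wrist_force: [-0.3, 0.2, 0.1]
opening: -0.0001
```

Run:
```python
from wp import *
p,y,o=now();print(p.round(4),y,o["time_s"],o["wrist_force"].round(1))
b=p[:2]
for i in range(0,15):
    th=-.509+i*.0873; q=sel(th,.018)-b; print(i,np.round(q*1000,1),round(np.degrees(th+np.pi/2)-y,1))
```

```text
[0.5939 0.0299 0.061 ] 60.65574698991297 4.425 [-0.3  0.2  0.1]
0 [ 3.5 13.1] 0.2
1 [ 7.4 17.4] 5.2
2 [11.  22.1] 10.2
3 [14.1 27.1] 15.2
4 [16.8 32.3] 20.2
5 [19.  37.8] 25.2
6 [20.8 43.4] 30.2
7 [22.  49.2] 35.2
8 [22.7 55. ] 40.2
9 [23.  60.9] 45.2
10 [22.7 66.8] 50.2
11 [21.8 72.6] 55.2
12 [20.5 78.3] 60.2
13 [18.7 83.9] 65.2
14 [16.4 89.4] 70.2
```

Emit:
{"method": "arm_command", "body": {"moves": [{"travel": [0.002,0.008,-0.003],"rotation": [0,0,0],"grip": 1},{"travel": [0.0035,0.012,-0.003],"rotation": [0,0,0],"grip": 1},{"travel": [0.0055,0.0153,-0.003],"rotation": [0,0,2.5],"grip": 1},{"travel": [0.0074,0.0174,-0.003],"rotation": [0,0,5],"grip": 1},{"travel": [0.011,0.022,-0.003],"rotation": [0,0,10],"grip": 1}]}}

```text
time_s: 5.05
eef_pos: [0.6047, 0.0522, 0.0572]
tool_rot: [[0.329, 0.944, 0.001], [0.944, -0.329, -0.001], [-0.001, 0.001, -1.0]]
wrist_force: [-2.2, -1.4, 0.0]
opening: 0.0002
```

Run:
```python
from wp import *
p,y,o=now();print(p.round(4),y,o["time_s"],o["wrist_force"].round(1))
im=save("top","t3");cv2.imwrite("pics/t3c.png",cv2.resize(im[150:280,195:415],None,fx=3.6,fy=3.6,interpolation=cv2.INTER_CUBIC)[:,:,::-1])
im=save("side","s3");cv2.imwrite("pics/s3c.png",cv2.resize(im[100:360,180:400],None,fx=2.3,fy=2.3,interpolation=cv2.INTER_CUBIC)[:,:,::-1])
b=p[:2]
for i in range(2,18):
    th=-.509+i*.0873; q=sel(th,.018)-b; print(i,np.round(q*1000,1),round(np.degrees(th+np.pi/2)-y,1))
```

```text
[0.6047 0.0522 0.0572] 70.80930321498361 5.05 [-2.2 -1.4  0. ]
2 [ 0.2 -0.2] 0.0
3 [3.3 4.8] 5.0
4 [ 6. 10.] 10.0
5 [ 8.2 15.4] 15.0
6 [10.  21.1] 20.0
7 [11.2 26.8] 25.0
8 [12.  32.7] 30.0
9 [12.2 38.5] 35.0
10 [11.9 44.4] 40.0
11 [11.1 50.3] 45.0
12 [ 9.8 56. ] 50.1
13 [ 7.9 61.6] 55.1
14 [ 5.7 67. ] 60.1
15 [ 2.9 72.2] 65.1
16 [-0.3 77.2] 70.1
17 [-3.9 81.8] 75.1
```

View pics/s3c.png

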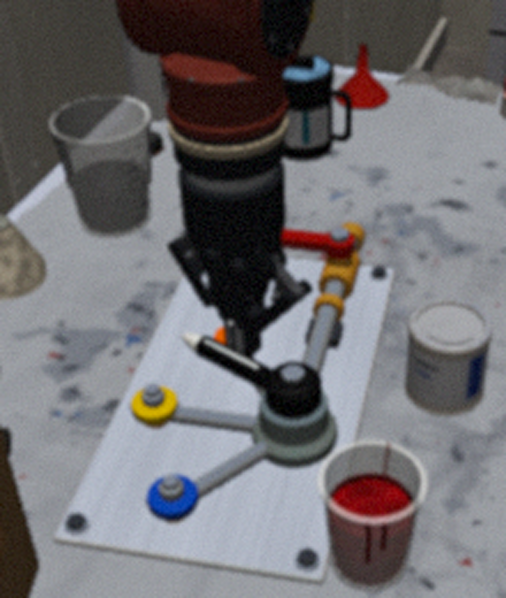

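The pointer is being pushed: its tip moved from (207,327) to (187,338) in the crop, with a force of about 2.6 N. I'll carry on along the arc.

Emit:
{"method": "arm_command", "body": {"moves": [{"travel": [0.0033,0.0048,0],"rotation": [0,0,5],"grip": 1},{"travel": [0.006,0.01,0],"rotation": [0,0,10],"grip": 1},{"travel": [0.0082,0.0154,0],"rotation": [0,0,15],"grip": 1},{"travel": [0.01,0.021,0],"rotation": [0,0,20],"grip": 1},{"travel": [0.0112,0.0268,0],"rotation": [0,0,25],"grip": 1}]}}

```text
time_s: 5.78
eef_pos: [0.6157, 0.079, 0.0568]
tool_rot: [[-0.1, 0.995, 0.0], [0.995, 0.1, -0.001], [-0.001, 0.0, -1.0]]
wrist_force: [-1.6, -2.6, 0.8]
opening: -0.0
```

Emit:
{"method": "arm_command", "body": {"moves": [{"travel": [0.0008,0.0059,0],"rotation": [0,0,5],"grip": 1},{"travel": [0.001,0.0117,0],"rotation": [0,0,10],"grip": 1},{"travel": [0.0007,0.0176,0],"rotation": [0,0,15],"grip": 1},{"travel": [-0.0001,0.0235,0],"rotation": [0,0,20],"grip": 1},{"travel": [-0.0014,0.0292,0],"rotation": [0,0,25],"grip": 1}]}}

```text
time_s: 6.4
eef_pos: [0.6143, 0.1082, 0.0568]
tool_rot: [[-0.511, 0.86, 0.001], [0.86, 0.511, -0.001], [-0.001, 0.0, -1.0]]
wrist_force: [-0.0, -2.9, -0.1]
opening: 0.0001
```

Run:
```python
from wp import *
p,y,o=now();print(p.round(4),y,o["time_s"],o["wrist_force"].round(1))
im=save("side","s4");cv2.imwrite("pics/s4c.png",cv2.resize(im[100:360,180:400],None,fx=2.3,fy=2.3,interpolation=cv2.INTER_CUBIC)[:,:,::-1])
for c in("side","top"):
    camera(c);r=landmark_of("selector_tip",c)
    if r:
        a=atz(c,np.array(r[0]["location"])*[640,480],.057)[:2]-P;print(c,r[0]["conf"],np.hypot(*a),np.arctan2(a[1],a[0]))
b=p[:2]
for i in np.arange(12,17.6,.5):
    th=-.509+i*.0873; q=sel(th,.018)-b; print(i,round(th,3),np.round(q*1000,1),round(np.degrees(th+np.pi/2)-y,1))
```

```text
[0.6143 0.1082 0.0568] 120.71789855835542 6.4 [-0.  -2.9 -0.1]
side 0.84 0.11835972279392762 0.5409172878875721
12.0 0.539 [ 0.1 -0. ] 0.1
12.5 0.582 [-0.7  2.8] 2.6
13.0 0.626 [-1.7  5.6] 5.1
13.5 0.67 [-2.8  8.3] 7.6
14.0 0.713 [-4. 11.] 10.1
14.5 0.757 [-5.3 13.6] 12.6
15.0 0.801 [-6.7 16.2] 15.1
15.5 0.844 [-8.3 18.7] 17.6
16.0 0.888 [-9.9 21.1] 20.1
16.5 0.931 [-11.7  23.5] 22.7
17.0 0.975 [-13.5  25.8] 25.2
17.5 1.019 [-15.5  28. ] 27.7
```

View pics/s4c.png

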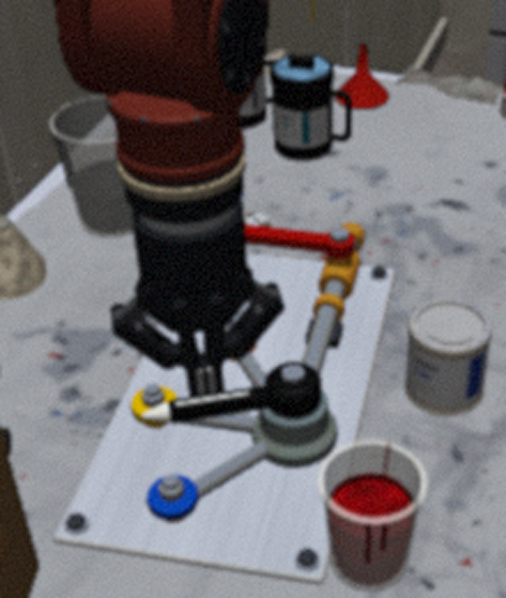

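The measured pointer angle of 0.541 matches the finger model's 0.539. I'll go on to about 0.98, slowing towards the end.

Emit:
{"method": "arm_command", "body": {"moves": [{"travel": [-0.0017,0.0056,0],"rotation": [0,0,5],"grip": 1},{"travel": [-0.004,0.011,0],"rotation": [0,0,10],"grip": 1},{"travel": [-0.0067,0.0162,0],"rotation": [0,0,15],"grip": 1},{"travel": [-0.0083,0.0187,0],"rotation": [0,0,17.5],"grip": 1},{"travel": [-0.0099,0.0211,0],"rotation": [0,0,20],"grip": 1}]}}

```text
time_s: 7.28
eef_pos: [0.6044, 0.1291, 0.0565]
tool_rot: [[-0.773, 0.634, 0.001], [0.634, 0.773, -0.0], [-0.001, 0.0, -1.0]]
wrist_force: [0.6, -0.9, -0.3]
opening: -0.0
```

Emit:
{"method": "arm_command", "body": {"moves": [{"travel": [-0.0009,0.0012,0],"rotation": [0,0,1.3],"grip": 1},{"travel": [-0.0018,0.0024,0],"rotation": [0,0,2.5],"grip": 1},{"travel": [-0.0027,0.0036,0],"rotation": [0,0,3.8],"grip": 1},{"travel": [-0.0036,0.0047,0],"rotation": [0,0,5],"grip": 1},{"travel": [-0.0036,0.0047,0],"rotation": [0,0,5],"grip": 1}]}}

```text
time_s: 7.9
eef_pos: [0.6005, 0.1343, 0.0564]
tool_rot: [[-0.826, 0.563, 0.0], [0.563, 0.826, 0.0], [0.0, 0.0, -1.0]]
wrist_force: [0.6, -2.2, 0.8]
opening: -0.0003
```

Run:
```python
from wp import *
p,y,o=now();print(p.round(4),y,o["time_s"],o["wrist_force"].round(1))
im=save("side","s5");cv2.imwrite("pics/s5c.png",cv2.resize(im[200:360,190:370],None,fx=3.3,fy=3.3,interpolation=cv2.INTER_CUBIC)[:,:,::-1])
im=save("top","t5");cv2.imwrite("pics/t5c.png",cv2.resize(im[150:280,195:415],None,fx=3.6,fy=3.6,interpolation=cv2.INTER_CUBIC)[:,:,::-1])
for c in("side","top"):
    r=landmark_of("selector_tip",c)
    if r:
        a=atz(c,np.array(r[0]["location"])*[640,480],.057)[:2]-P;print(c,r[0]["conf"],np.hypot(*a),np.arctan2(a[1],a[0]))
b=p[:2]
for i in np.arange(17,18,.25):
    th=-.509+i*.0873; q=sel(th,.018)-b; print(i,round(th,3),np.round(q*1000,1),round(np.degrees(th+np.pi/2)-y,1))
```

```text
[0.6005 0.1343 0.0564] 145.7048902244769 7.9 [ 0.6 -2.2  0.8]
side 0.62 0.12103832988594736 1.0093660151211854
17.0 0.975 [ 0.3 -0.2] 0.2
17.25 0.997 [-0.6  0.9] 1.4
17.5 1.019 [-1.6  2. ] 2.7
17.75 1.041 [-2.6  3. ] 3.9
```

View pics/s5c.png

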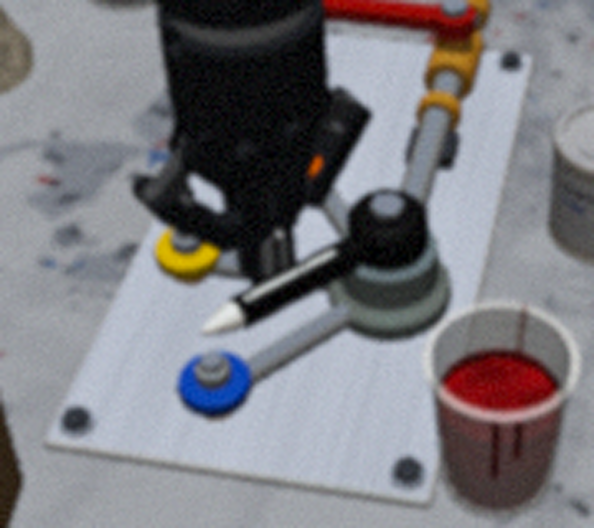

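View pics/t5c.png

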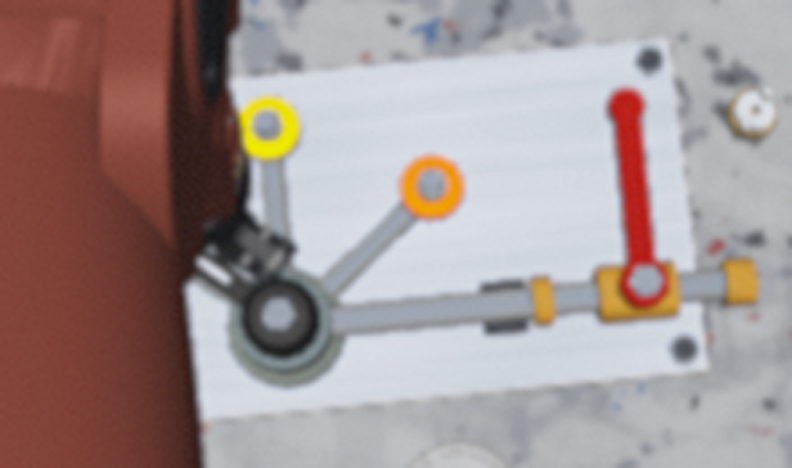

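The pointer's tip is at (203,331) in the side crop, just short of blue. I'll nudge it about 0.035 rad, back off and rise.

Emit:
{"method": "arm_command", "body": {"moves": [{"travel": [-0.0007,0.0008,0],"rotation": [0,0,1],"grip": 1},{"travel": [-0.0014,0.0017,0],"rotation": [0,0,2],"grip": 1},{"travel": [-0.0014,0.0017,0],"rotation": [0,0,2],"grip": 1},{"travel": [0.008,-0.005,0],"rotation": [0,0,0],"grip": 1},{"travel": [0.025,-0.018,0],"rotation": [0,0,0],"grip": 1}]}}

```text
time_s: 8.72
eef_pos: [0.6258, 0.1161, 0.0563]
tool_rot: [[-0.825, 0.565, -0.0], [0.565, 0.825, 0.0], [0.001, 0.0, -1.0]]
wrist_force: [0.2, -0.5, -0.4]
opening: 0.0001
```

Emit:
{"method": "arm_command", "body": {"moves": [{"travel": [0,0,0.05],"rotation": [0,0,-10],"grip": 1},{"travel": [0.01,-0.04,0.07],"rotation": [0,0,-20],"grip": 1},{"travel": [0.015,-0.1,0.07],"rotation": [0,0,-30],"grip": 1},{"travel": [0.02,-0.155,0.07],"rotation": [0,0,-40],"grip": 1},{"travel": [0.02,-0.18,0.07],"rotation": [0,0,-48],"grip": 1}]}}

```text
time_s: 9.35
eef_pos: [0.6458, -0.0674, 0.1261]
tool_rot: [[-0.124, 0.992, 0.0], [0.992, 0.124, -0.0], [-0.0, 0.0, -1.0]]
wrist_force: [0.1, 0.1, -0.5]
opening: 0.0
```

Run:
```python
from wp import *
p,y,o=now();print(p.round(4),y,o["time_s"],o["wrist_force"].round(1),o["joint_positions"].round(2))
im=save("side","s6");cv2.imwrite("pics/s6c.png",cv2.resize(im[180:360,190:370],None,fx=3.3,fy=3.3,interpolation=cv2.INTER_CUBIC)[:,:,::-1])
im=save("top","t6");cv2.imwrite("pics/t6c.png",cv2.resize(im[150:280,195:415],None,fx=3.6,fy=3.6,interpolation=cv2.INTER_CUBIC)[:,:,::-1])
for c in("side","top"):
    r=landmark_of("selector_tip",c)
    if r:
        a=atz(c,np.array(r[0]["location"])*[640,480],.057)[:2]-P;print(c,r[0]["conf"],np.hypot(*a),np.arctan2(a[1],a[0]))
a=val(.121,.040);print("shift",a-p[:2],"turn",np.degrees(.121)+90-y)
```

```text
[ 0.6458 -0.0674  0.1261] 97.14878787644842 9.35 [ 0.1  0.1 -0.5] [-0.3   0.26  0.07  1.38 -0.    1.14]
side 0.66 0.11819896142565844 0.9947445716669367
top 0.98 0.11570757249386353 0.9659285185856662
shift [-0.0075205   0.00733428] turn -0.2159985553654593
```

View pics/s6c.png

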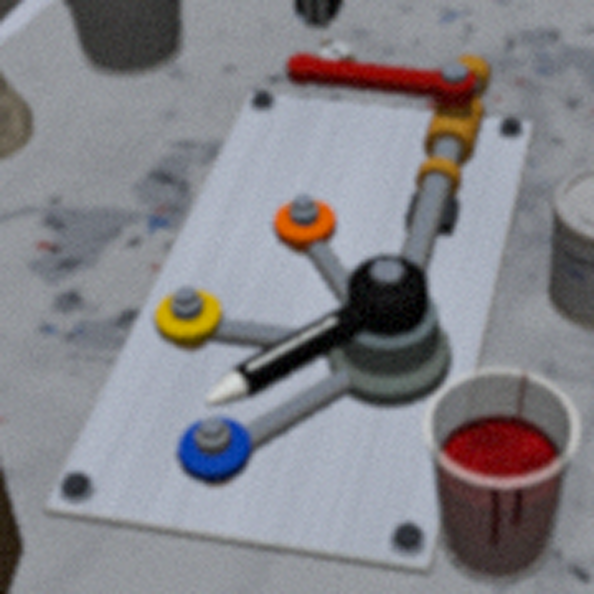

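View pics/t6c.png

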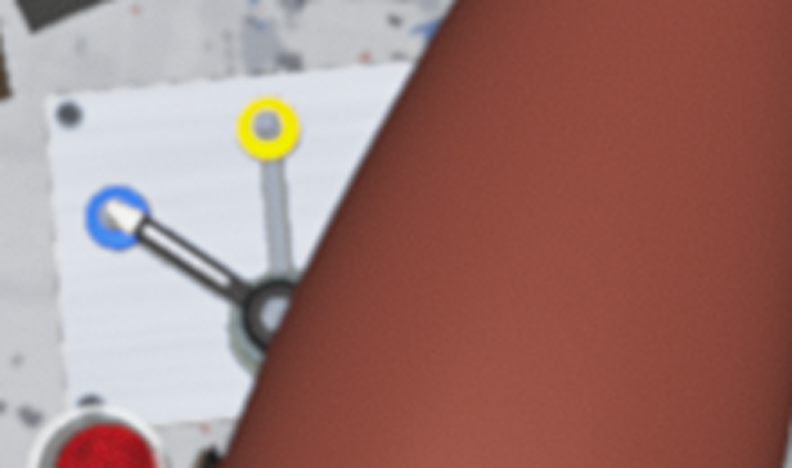

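In the top crop the tip is at (106,200) over the blue collar (118,217). In the side crop it is at (208,403) against the spigot at (211,424). I'll put numbers on the offset.

Run:
```python
from fit import *
from wp import P
t=lambda p:np.array(p)/3.6+[195,150]-.5
s=lambda p:np.array(p)/3.3+[190,180]-.5
B=model(np.load("s.npy"))["outlet_blue_top"];print("blue",B,"ang",np.arctan2(*(B[:2]-P)[::-1]))
for c,a,b in(("top",t((106,200)),t((116,213))),("side",s((208,403)),s((211,424)))):
    A=atz(c,a,.057);b=atz(c,b,.042);print(c,A.round(4),b.round(4),np.linalg.norm((A-b)[:2]),"ang",np.arctan2(*(A[:2]-P)[::-1]),np.arctan2(*(b[:2]-P)[::-1]))
print(tri(t((106,200)),s((208,403))))
for th in(.95,.98,1.0,1.021,1.04):
    q=np.r_[P+.115*np.array([np.cos(th),np.sin(th)]),.057];print(th,(proj("top",q)-[195,150]+.5)*3.6,(proj("side",q)-[190,180]+.5)*3.3)
```

```text
blue [0.60947541 0.18840017 0.042     ] ang 1.0213928529781464
top [0.6146 0.1895 0.057 ] [0.6102 0.1863 0.042 ] 0.005473973167282739 ang 0.9892264090665898 1.006385164003488
side [0.6102 0.1882 0.057 ] [0.61   0.1885 0.042 ] 0.00038469365779719597 ang 1.0149937581459356 1.0177586953319144
(array([0.61234087, 0.18873488, 0.0574606 ]), np.float64(0.004544903289473909))
0.95 [116.38966164 197.25181503] [200.36962743 394.1392266 ]
0.98 [112.60375    202.22059278] [203.90665079 398.19616094]
1.0 [110.16188785 205.59453266] [206.37576311 400.86078828]
1.021 [107.66988771 209.18842783] [209.06309603 403.62230123]
1.04 [105.47966845 212.48405845] [211.57741255 406.08731077]
```

The pointer is about 0–5 mm off blue centre, well inside 14 mm. Now the valve: descend on the left of the lever.

Emit:
{"method": "arm_command", "body": {"moves": [{"travel": [-0.007,0.007,0],"rotation": [0,0,0],"grip": 1},{"travel": [-0.007,0.007,-0.03],"rotation": [0,0,0],"grip": 1},{"travel": [-0.007,0.007,-0.06],"rotation": [0,0,0],"grip": 1},{"travel": [-0.007,0.007,-0.069],"rotation": [0,0,0],"grip": 1},{"travel": [-0.007,0.007,-0.069],"rotation": [0,0,0],"grip": 1}]}}

```text
time_s: 10.18
eef_pos: [0.6382, -0.0559, 0.0574]
tool_rot: [[-0.135, 0.991, -0.001], [0.991, 0.135, 0.0], [0.0, -0.0, -1.0]]
wrist_force: [1.7, 0.1, 0.6]
opening: 0.0003
```

Run:
```python
from wp import *
p,y,o=now();print(p.round(4),y,o["time_s"],o["wrist_force"].round(1))
im=save("side","s7");cv2.imwrite("pics/s7c.png",cv2.resize(im[150:300,220:380],None,fx=3.3,fy=3.3,interpolation=cv2.INTER_CUBIC)[:,:,::-1])
b=p[:2]
for i in np.arange(0,18.1,1):
    th=.121-i*.0873; q=val(th,.019)-b; print(i,round(th,3),np.round(q*1000,1),round(np.degrees(th+np.pi/2)-y,1))
```

```text
[ 0.6382 -0.0559  0.0574] 97.76922718394616 10.175 [1.7 0.1 0.6]
0.0 0.121 [  2.6 -25. ] -0.8
1.0 0.034 [  4.8 -31. ] -5.8
2.0 -0.054 [  6.4 -37.1] -10.8
3.0 -0.141 [  7.4 -43.3] -15.8
4.0 -0.228 [  7.9 -49.6] -20.8
5.0 -0.316 [  7.9 -56. ] -25.8
6.0 -0.403 [  7.3 -62.3] -30.8
7.0 -0.49 [  6.1 -68.5] -35.8
8.0 -0.577 [  4.5 -74.6] -40.9
9.0 -0.665 [  2.3 -80.5] -45.9
10.0 -0.752 [ -0.5 -86.3] -50.9
11.0 -0.839 [ -3.7 -91.7] -55.9
12.0 -0.927 [ -7.3 -96.9] -60.9
13.0 -1.014 [ -11.4 -101.7] -65.9
14.0 -1.101 [ -15.9 -106.1] -70.9
15.0 -1.188 [ -20.8 -110.2] -75.9
16.0 -1.276 [ -26.  -113.8] -80.9
17.0 -1.363 [ -31.5 -116.9] -85.9
18.0 -1.45 [ -37.3 -119.5] -90.9
```

View pics/s7c.png

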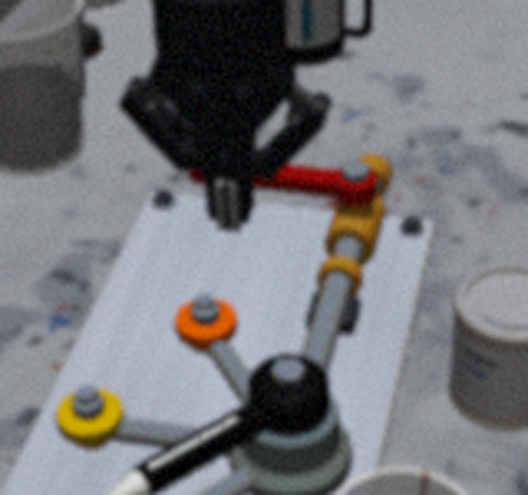

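The finger stands left of the red lever, clear of it. Begin the push.

Emit:
{"method": "arm_command", "body": {"moves": [{"travel": [0.0026,-0.012,0],"rotation": [0,0,-0.8],"grip": 1},{"travel": [0.0026,-0.02,0],"rotation": [0,0,-0.8],"grip": 1},{"travel": [0.0026,-0.025,0],"rotation": [0,0,-0.8],"grip": 1},{"travel": [0.0037,-0.028,0],"rotation": [0,0,-3.3],"grip": 1},{"travel": [0.0048,-0.031,0],"rotation": [0,0,-5.8],"grip": 1}]}}

```text
time_s: 10.85
eef_pos: [0.6433, -0.088, 0.0576]
tool_rot: [[-0.031, 1.0, 0.0], [1.0, 0.031, 0.001], [0.001, 0.0, -1.0]]
wrist_force: [-0.6, 1.7, 1.1]
opening: 0.0
```

Emit:
{"method": "arm_command", "body": {"moves": [{"travel": [0.0016,-0.0061,0],"rotation": [0,0,-5],"grip": 1},{"travel": [0.0026,-0.0123,0],"rotation": [0,0,-10],"grip": 1},{"travel": [0.0031,-0.0186,0],"rotation": [0,0,-15],"grip": 1},{"travel": [0.0031,-0.025,0],"rotation": [0,0,-20],"grip": 1},{"travel": [0.0025,-0.0313,0],"rotation": [0,0,-25],"grip": 1}]}}

```text
time_s: 11.48
eef_pos: [0.6457, -0.1192, 0.0574]
tool_rot: [[0.395, 0.919, -0.0], [0.919, -0.395, 0.001], [0.001, -0.0, -1.0]]
wrist_force: [-0.1, 3.2, 0.7]
opening: 0.0003
```

Run:
```python
from wp import *
p,y,o=now();print(p.round(4),y,o["time_s"],o["wrist_force"].round(1),o["joint_positions"].round(2))
im=save("side","s8");cv2.imwrite("pics/s8c.png",cv2.resize(im[150:330,220:380],None,fx=3.3,fy=3.3,interpolation=cv2.INTER_CUBIC)[:,:,::-1])
b=p[:2]
for i in np.arange(6,18.1,1):
    th=.121-i*.0873; q=val(th,.019)-b; print(i,round(th,3),np.round(q*1000,1),round(np.degrees(th+np.pi/2)-y,1))
```

```text
[ 0.6457 -0.1192  0.0574] 66.72605446896316 11.475 [-0.1  3.2  0.7] [-0.38  0.32  0.01  1.26  0.    1.6 ]
6.0 -0.403 [-0.2  1.1] 0.2
7.0 -0.49 [-1.4 -5.2] -4.8
8.0 -0.577 [ -3.1 -11.3] -9.8
9.0 -0.665 [ -5.3 -17.2] -14.8
10.0 -0.752 [ -8.  -22.9] -19.8
11.0 -0.839 [-11.2 -28.4] -24.8
12.0 -0.927 [-14.9 -33.5] -29.8
13.0 -1.014 [-19.  -38.4] -34.8
14.0 -1.101 [-23.5 -42.8] -39.8
15.0 -1.188 [-28.4 -46.8] -44.8
16.0 -1.276 [-33.6 -50.4] -49.8
17.0 -1.363 [-39.1 -53.6] -54.8
18.0 -1.45 [-44.8 -56.2] -59.8
```

View pics/s8c.png

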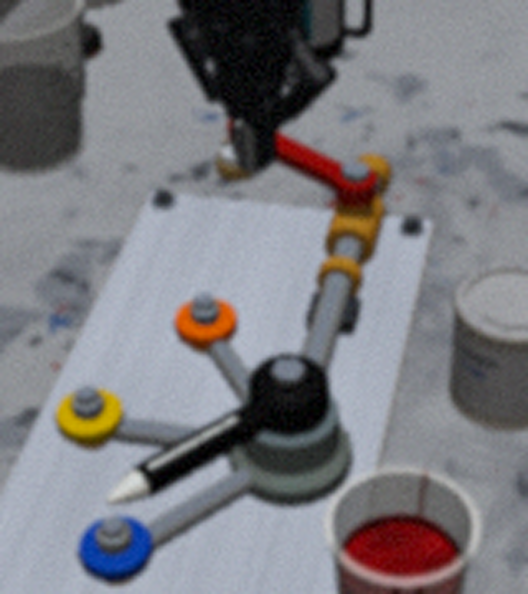

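The lever is following at about 3 N, passing above the air cap, and the pointer hasn't moved. Continuing.

Emit:
{"method": "arm_command", "body": {"moves": [{"travel": [-0.0014,-0.0052,0],"rotation": [0,0,-4.8],"grip": 1},{"travel": [-0.0031,-0.0113,0],"rotation": [0,0,-9.8],"grip": 1},{"travel": [-0.0053,-0.0172,0],"rotation": [0,0,-14.8],"grip": 1},{"travel": [-0.008,-0.0229,0],"rotation": [0,0,-19.8],"grip": 1},{"travel": [-0.0112,-0.0284,0],"rotation": [0,0,-24.8],"grip": 1}]}}

```text
time_s: 12.15
eef_pos: [0.6349, -0.1477, 0.0574]
tool_rot: [[0.743, 0.669, 0.001], [0.669, -0.743, 0.0], [0.001, 0.0, -1.0]]
wrist_force: [1.4, 1.3, -0.8]
opening: -0.0002
```

Emit:
{"method": "arm_command", "body": {"moves": [{"travel": [-0.0037,-0.0051,0],"rotation": [0,0,-5],"grip": 1},{"travel": [-0.0078,-0.01,0],"rotation": [0,0,-10],"grip": 1},{"travel": [-0.0123,-0.0144,0],"rotation": [0,0,-15],"grip": 1},{"travel": [-0.0172,-0.0184,0],"rotation": [0,0,-20],"grip": 1},{"travel": [-0.0224,-0.022,0],"rotation": [0,0,-25],"grip": 1}]}}

```text
time_s: 12.78
eef_pos: [0.6125, -0.1699, 0.0575]
tool_rot: [[0.956, 0.292, 0.001], [0.292, -0.956, -0.0], [0.001, 0.0, -1.0]]
wrist_force: [2.2, 1.1, -1.1]
opening: -0.0004
```

Run:
```python
from wp import *
p,y,o=now();print(p.round(4),y,o["time_s"],o["wrist_force"].round(1),o["joint_positions"].round(2))
im=save("side","s9");cv2.imwrite("pics/s9c.png",cv2.resize(im[130:330,220:400],None,fx=3,fy=3,interpolation=cv2.INTER_CUBIC)[:,:,::-1])
b=p[:2]
for i in np.arange(16,18.6,.5):
    th=.121-i*.0873; q=val(th,.019)-b; print(i,round(th,3),np.round(q*1000,1),round(np.degrees(th+np.pi/2)-y,1))
```

```text
[ 0.6125 -0.1699  0.0575] 17.00218835145406 12.775 [ 2.2  1.1 -1.1] [-0.48  0.26 -0.07  1.25  0.    2.37]
16.0 -1.276 [-0.3  0.3] -0.1
16.5 -1.319 [-3.  -1.4] -2.6
17.0 -1.363 [-5.8 -2.9] -5.1
17.5 -1.407 [-8.6 -4.3] -7.6
18.0 -1.45 [-11.6  -5.5] -10.1
18.5 -1.494 [-14.5  -6.6] -12.6
```

View pics/s9c.png

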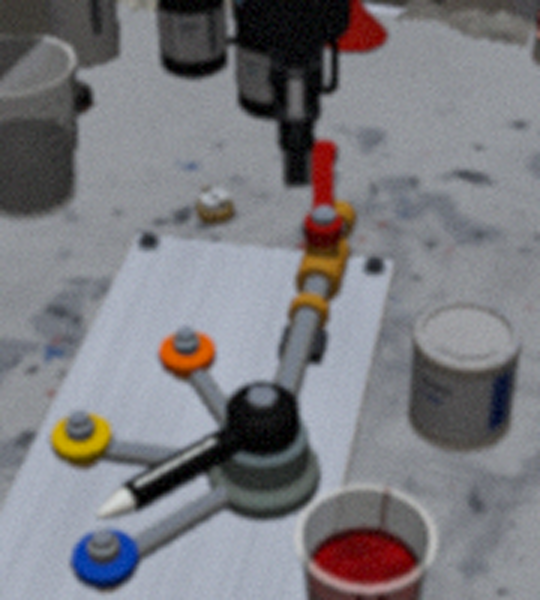

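Emit:
{"method": "arm_command", "body": {"moves": [{"travel": [-0.0015,-0.0007,0],"rotation": [0,0,-1.3],"grip": 1},{"travel": [-0.003,-0.0014,0],"rotation": [0,0,-2.6],"grip": 1},{"travel": [-0.0044,-0.0022,0],"rotation": [0,0,-3.8],"grip": 1},{"travel": [-0.0058,-0.0029,0],"rotation": [0,0,-5.1],"grip": 1}]}}

```text
time_s: 13.32
eef_pos: [0.6066, -0.1726, 0.0575]
tool_rot: [[0.978, 0.207, 0.0], [0.207, -0.978, -0.0], [0.0, 0.0, -1.0]]
wrist_force: [1.7, -0.2, -0.1]
opening: 0.0001
```

Emit:
{"method": "arm_command", "body": {"moves": [{"travel": [-0.001,-0.0005,0],"rotation": [0,0,-0.8],"grip": 1},{"travel": [-0.002,-0.001,0],"rotation": [0,0,-1.6],"grip": 1},{"travel": [-0.0025,-0.0012,0],"rotation": [0,0,-2.2],"grip": 1}]}}

```text
time_s: 13.7
eef_pos: [0.6039, -0.1737, 0.0574]
tool_rot: [[0.986, 0.169, 0.0], [0.169, -0.986, -0.0], [0.0, 0.0, -1.0]]
wrist_force: [1.2, 0.2, 1.4]
opening: 0.0001
```

Run:
```python
from wp import *
p,y,o=now();print(p.round(4),y,o["time_s"],o["wrist_force"].round(1))
im=save("side","s10");cv2.imwrite("pics/s10c.png",cv2.resize(im[130:330,220:400],None,fx=3,fy=3,interpolation=cv2.INTER_CUBIC)[:,:,::-1])
```

```text
[ 0.6039 -0.1737  0.0574] 9.749957861035329 13.7 [1.2 0.2 1.4]
```

View pics/s10c.png

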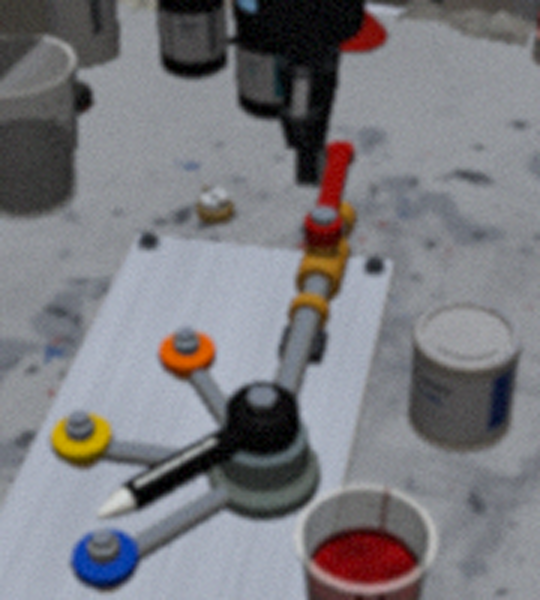

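Emit:
{"method": "arm_command", "body": {"moves": [{"travel": [-0.0008,-0.0003,0],"rotation": [0,0,-0.7],"grip": 1},{"travel": [-0.0016,-0.0006,0],"rotation": [0,0,-1.4],"grip": 1},{"travel": [-0.0016,-0.0006,0],"rotation": [0,0,-1.4],"grip": 1}]}}

```text
time_s: 14.12
eef_pos: [0.6022, -0.1742, 0.0573]
tool_rot: [[0.989, 0.146, -0.0], [0.146, -0.989, 0.0], [-0.0, -0.0, -1.0]]
wrist_force: [0.7, -0.8, 1.2]
opening: -0.0001
```

Emit:
{"method": "arm_command", "body": {"moves": [{"travel": [0.01,0,0],"rotation": [0,0,0],"grip": 1},{"travel": [0.025,0,0],"rotation": [0,0,0],"grip": 1},{"travel": [0.025,0,0.05],"rotation": [0,0,0],"grip": 1},{"travel": [0.025,-0.02,0.1],"rotation": [0,0,0],"grip": 1},{"travel": [0.015,-0.07,0.12],"rotation": [0,0,0],"grip": 1}]}}

```text
time_s: 14.75
eef_pos: [0.6193, -0.2437, 0.1809]
tool_rot: [[0.989, 0.149, 0.003], [0.149, -0.989, -0.002], [0.003, 0.002, -1.0]]
wrist_force: [0.7, 0.3, -0.5]
opening: -0.0
```

Emit:
{"method": "arm_command", "body": {"moves": [{"travel": [-0.03,-0.05,0],"rotation": [0,0,5],"grip": 1},{"travel": [-0.06,-0.1,0],"rotation": [0,0,10],"grip": 1},{"travel": [-0.09,-0.15,0],"rotation": [0,0,15],"grip": 1},{"travel": [-0.12,-0.2,0],"rotation": [0,0,20],"grip": 1},{"travel": [-0.12,-0.2,0],"rotation": [0,0,20],"grip": 1}]}}

```text
time_s: 15.38
eef_pos: [0.495, -0.4475, 0.1765]
tool_rot: [[0.882, 0.472, -0.001], [0.472, -0.882, 0.0], [-0.001, -0.001, -1.0]]
wrist_force: [0.4, -0.1, -0.5]
opening: 0.0002
```

Run:
```python
from wp import *
p,y,o=now();print(p.round(4),y,o["time_s"],o["wrist_force"].round(1))
im=save("side","s11");cv2.imwrite("pics/s11c.png",cv2.resize(im[130:360,190:400],None,fx=2.6,fy=2.6,interpolation=cv2.INTER_CUBIC)[:,:,::-1])
im=save("top","t11");cv2.imwrite("pics/t11c.png",cv2.resize(im[150:310,195:435],None,fx=3.3,fy=3.3,interpolation=cv2.INTER_CUBIC)[:,:,::-1])
for n,B in(("selector_tip",P),("valve_tip",V)):
  for c in("side","top"):
    r=landmark_of(n,c)
    if r:
        a=atz(c,np.array(r[0]["location"])*[640,480],.057)[:2]-B;print(n,c,r[0]["conf"],np.hypot(*a),np.arctan2(a[1],a[0])-s[2])
```

```text
[ 0.495  -0.4475  0.1765] 28.15474208135951 15.375 [ 0.4 -0.1 -0.5]
selector_tip side 0.62 0.11684170199746992 -2.9356834573440156
selector_tip top 0.93 0.11295944323013725 0.8246510184547473
valve_tip side 0.89 0.10586961324749448 -1.5276774764316121
valve_tip top 0.84 0.11374387347791996 -1.533836238732764
```

View pics/s11c.png

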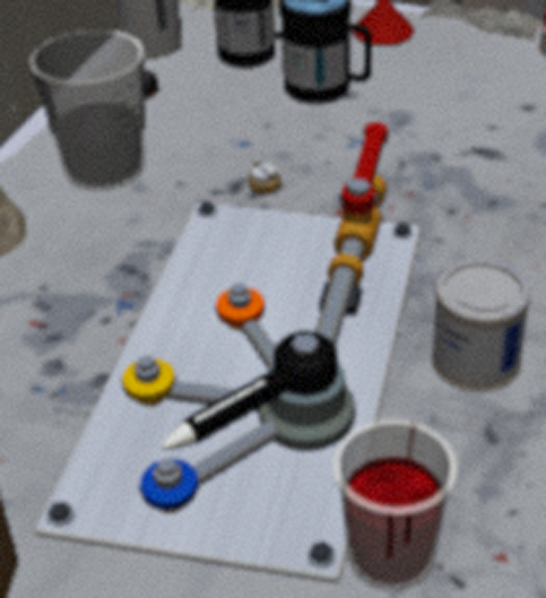

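View pics/t11c.png

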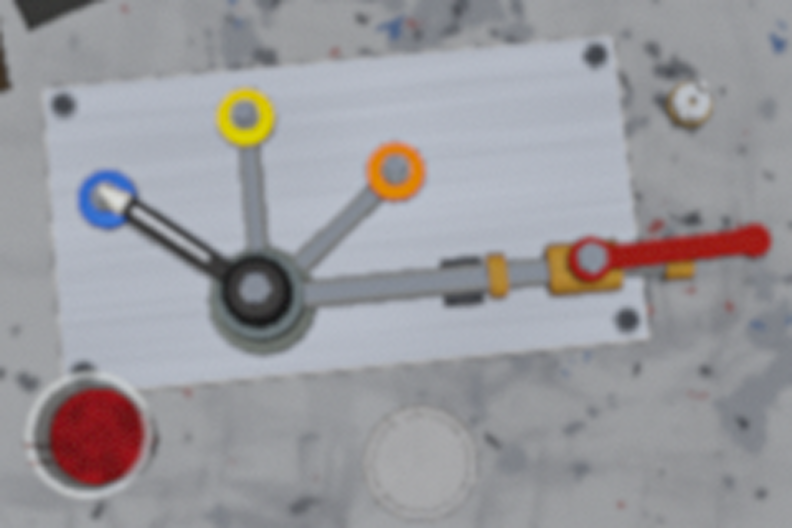

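The lever lies over the pipe, from (592,258) to (757,241) in the top crop, at about 1.53 rad. The white tip is on the blue collar, from (97,183) to about (106,198). The tin, cup and air cap haven't moved and the arm is clear, so I'll hand in.

```bash
python3 -c "
from cell import bot
print(bot.job_done())"
```

```text
the job is handed in; nothing more can be done
None
```

I pushed the black pointer onto the blue outlet with the shut fingers, then pushed the red lever open, and handed the job in at about 15.5 s on the robot's clock. The hand-in reports no verdict.

**Last checks:**
- **Pointer:** I measured the tip by hand before opening the valve. It was 0.4 mm off the middle of the blue outlet in the side view and 5.5 mm off in the top view. The limit is 14 mm. The final pictures show it still over the blue collar.
- **Valve:** the lever is about 1.53 rad open in both views, roughly 0.04 rad short of its stop. The needed value is above 1.4 rad.
- **Forces:** the wrist readings at the end of each move stayed at about 3 N or less.
- **Bystanders:** the tin, cup and air cap look unmoved and upright in the final pictures; I did not measure them again. The arm ended well clear of everything.

**Disagreements:**
- In the final pictures the network put the pointer tip at 0.825 rad in the top view, about 8 mm off. That is still within the limit, but farther off than my own measurement.
- The network's final side-view report for the tip (−2.94 rad) was plainly false against the picture, so I ignored it.

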